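# Free the pop-up socket tower and pull it up until it locks

## Robot

A 6-joint arm with a two-finger parallel gripper is mounted at the origin on the work surface. World frame = base frame: x ahead of the robot, y to its left, z up, the work surface at z = 0. Lengths are in m, angles in degrees, forces in N, time in s.
With the tool pointing down it reaches from about 0.4 to 0.825 m from the base axis. Payload 7 kg.
Tool frame: the origin (TCP) lies midway between the tips of the shut fingers; the grasp point (between the pads) lies 19 mm behind it; z points along the fingers, y is the direction in which the jaws open and shut (so a half turn about z gives the same grasp; the last joint's range is limited). The gripper opens to 88 mm and grips with 3 to 60 N. Pads are 19 mm wide; open, the fingers measure 130 mm over their backs; the gripper's body (78 mm by 193 mm) begins 47 mm behind the grasp point.
Start: joints at [-47.149, 20.546, 0.682, 0, -70.136, -16.507], TCP at [0.3, -0.605, 0.227] pointing down, gripper open.
Joint ranges: [-176.03, 176.03], [-82.01, 121.73], [-58.28, 71.71], [-173.87, 95.51], [-174.79, -0.11], [-173.66, 173.66]. Speed limits (degrees/s): [136.94, 136.94, 172.46, 180, 180, 180].

## Interface

Orientations are given as [roll, pitch, yaw] about the fixed x, y, z axes, in that order (R = Rz(yaw) Ry(pitch) Rx(roll)).
In Python, from plant import sensors, cams, job gives the robot as it stands.
- The arm moves only by the tool move_arm, never from a script. Its argument "commands" is a list of rows, each a list of 7 numbers: the finger opening in cm, from 0 to 8.76, then the shift along the tool's x, y, z in cm, then the turn, a rotation vector about the tool's x, y, z in rad. In form: [[hand, x, y, z, wx, wy, wz], ...]. A call has exactly 8 rows; each row is the pose to reach, as a shift and turn from the pose commanded when the call began, along the tool's axes at that moment; what a row does not reach only later rows make up. A row lasts 1/8 s, in which the tool goes at most 62.5 mm and 10.7 degrees, less where a joint would pass 70% of its speed; a pose out of reach is approached as far as the arm can. A call with a gripper value outside its range is refused whole. The fingers move at their own pace and stop on an object; the grip force is fixed at half the most. Time passes only in rows, so rows that repeat a pose let the fingers close, or fill a call up. It gives the time, the measured TCP pose, the force and the opening at its end, in the units of the state.
- sensors.get_obs(): the state, without advancing time (a new reading comes with each control period).
- cams.snapshot(name): name is "scene" or "top" or "wrist"; returns a dict with "frame" (420x560x3 uint8, red, green, blue), "camera_matrix" (3x3 intrinsics, pixels), "R" (3x3) and "t" (3): a world point X has camera coordinates R X + t. Camera axes: x right, y down, z forward; pixel columns grow to the right and rows downward; lengths in m; the calibration is good to about 2 mm. A picture is of the moment at which its call begins. There is no depth.
- job.close_job(): hands the job in, once; it reports no verdict.
The state is a dict: "clock": time; "joint_pos": joint angles; "qvel": joint speeds; "tau": joint torques, N m; "tool_pos": TCP position; "orientation": TCP orientation; "force": force on the tool from outside, world axes, zero at the start; "moment": the same for the moment, N m; "opening": finger opening in m.
Only numpy, scipy, OpenCV 4.12 (cv2) and the standard library are available. Lean on these libraries where they do the work, as an engineer would, in place of code of your own. Each camera call takes 0.05 s, during which the arm holds its last target.

## Task

The sugar canister (navy-blue lid and bands) has been left standing on the closed pop-up socket tower of the kitchen worktop. Set it down gently, upright, in the wooden tray beside the coffee canister; then pull the tower up by its black cap until its red lock button clicks out and let go, so that the tower stays up by itself. Leave the coffee canister and the salt and pepper shakers where they are.

Things in the scene. Friction and masses are not known exactly. Their poses are not given: they have to be found in the camera images.
- popup: Fixed steel collar of the pop-up socket tower, a disc 80 mm across and 8 mm high let into the worktop; origin at its centre on the worktop, z up, x towards the side where the lock button comes out. The tower slides straight up out of it.
- cap_top (a point): Centre of the flat top of the tower's black round cap. The cap is a cylinder 50 mm in diameter and 26 mm high, to be gripped round its side from above; with the tower closed its top is 36 mm and its underside 10 mm above the worktop. Below the cap is an aluminium column 44 mm in diameter, with white socket faces, hidden in the worktop while closed.
- tower (a joint): How far the tower is pulled up, in m: 0 closed, mechanical stop at about 0.138. Pulling it up takes 7 to 10 N. Nothing holds it on the way: let go below about 0.130 it slides down again. At about 0.130 the lock button springs out; when released the tower then settles with the button on the collar at about 0.130.
- lock_button (a joint): Spring lock button low in the column: about 0 while it is held in by the collar's sleeve, about 0.006 when it has clicked out. It works by itself; it is not to be pressed.
- button_face (a point): Centre of the round outer face of the red lock button (12 mm in diameter), 152 mm below cap_top and 22 mm (held in) to 28 mm (out) from the tower's axis; under the worktop while the tower is closed, just above the collar when it is locked.
- sugar: Loose sugar canister, ivory with navy-blue lid and bands: upright cylinder 54 mm in diameter, 95 mm high, with a thin wire handle up to 108 mm; about 0.2 to 0.45 kg; origin at the centre of its underside, z up. It starts on top of the tower's cap.
- coffee: Coffee canister, same shape and size, with brown lid and bands; it stands at one end of the tray and stays there. Origin at the centre of its underside.
- tray: Fixed open tray of light wood, 120 mm (its x) by 210 mm (its y), 18 mm high, walls and floor 6 mm thick; origin at the centre of its underside, z up. The coffee canister stands near y = +50 mm in its frame, the other end (y = -50 mm) is free.
- tray_in (a point): Centre of the tray's inner floor, 6 mm above the worktop, axes as the tray's.
- salt: Salt shaker, ivory with steel top, 39 mm in diameter, 70 mm high, standing about 12 cm from the tower. Bystander; origin under its centre.
- pepper: Pepper shaker, dark with steel top, 39 mm in diameter, 70 mm high, standing near the tray. Bystander; origin under its centre.
Things that resemble listed ones, but are neither listed nor needed, are in the scene too. What is shaped like the sugar but purple or turquoise is not meant.

How it is judged (in metres and radians):
On the way, in this order (a step that is already met when the one before it is completed fails the run):
1. the sugar canister stands upright on the tray's floor and is let go, the tower still closed (z of sugar in the frame of tray_in between -0.004 and 0.004 m and x of sugar in the frame of tray_in between -0.035 and 0.035 m and y of sugar in the frame of tray_in between -0.08 and 0.08 m and angle between sugar's own z axis and vertical below 0.1 rad and contact force between sugar and the fingers below 0.1 N and value of joint tower below 0.02 m), for 0.2 s.
2. the tower is pulled up and its lock button is out (value of joint tower above 0.127 m and value of joint lock_button above 0.004 m), for 0.1 s.
At the end, for the whole second after the job is handed in: Tower released, at rest, at least 127 mm up, lock button out over 4 mm. Sugar canister upright (0.1 rad) and still on the tray's floor, centre within 35 mm (tray x) and 80 mm (tray y) of the tray's centre. Coffee canister upright, within 30 mm of its start (all of step 2 and velocity of joint tower between -0.01 and 0.01 m/s and z of sugar in the frame of tray_in between -0.004 and 0.004 m and x of sugar in the frame of tray_in between -0.035 and 0.035 m and y of sugar in the frame of tray_in between -0.08 and 0.08 m and angle between each of sugar, coffee's own z axis and vertical below 0.1 rad and linear speed of sugar below 0.02 m/s and distance of coffee from where it was at the start of the episode below 0.03 m); the robot touches nothing.
It fails at once if the sugar canister is tipped over (more than 0.7 rad) (angle between sugar's own z axis and vertical above 0.7 rad).
It fails at once if the sugar canister is let fall from more than about 10 mm instead of set down (contact force between sugar and anything else below 0.1 N and linear speed of sugar above 0.45 m/s).
It fails at once if the coffee canister is pushed more than 30 mm or tipped (distance of coffee from where it was at the start of the episode above 0.03 m or angle between coffee's own z axis and vertical above 0.5 rad).
It fails at once if a shaker is displaced by more than 30 mm (distance of any of salt, pepper from where it was at the start of the episode above 0.03 m).
It also fails if it takes over 61 s, if anything falls off the work surface, if the arm or the gripper's body presses on something with over 40 N, if the wrist force passes 120 N, or if a joint passes its speed limit or range.

## Working session

There is one attempt and no reset: what is moved stays moved. The work goes in short steps, Python scripts to look and compute and a tool call to move; the robot and the scene stay as the last step left them, time stands still between calls to the robot, and variables do not carry over. Pictures are saved under pics/ and viewed, and the job is handed in when it is done.

Besides the shell and the picture viewer there is one more tool, called as name(argument=value, ...), one argument or row to a line, values as JSON. move_arm: Moves the arm, as the interface text tells. Its arguments: {"type":"object","properties":{"commands":{"type":"array"}},"required":["commands"]}

```bash
mkdir -p pics; ls
python3 - <<'E'
from plant import sensors,cams,job
import cv2,numpy as np
print(sensors.get_obs())
for n in ["scene","top"]:
    s=cams.snapshot(n); np.savez(f"pics/{n}0.npz",**s)
    cv2.imwrite(f"pics/{n}0.png",s["frame"][:,:,::-1]); print(n,s["camera_matrix"],s["R"],s["t"])
E
```

```text
pics
{'clock': 0.0, 'joint_pos': array([-4.71493066e+01,  2.05904705e+01,  6.34451781e-01, -1.93867908e-02,
       -7.01375287e+01, -1.65071023e+01]), 'qvel': array([ 0.08444107,  0.03171169, -0.03440711, -0.07576217, -0.07265061,
       -0.03939419]), 'tau': array([-2.41793219e-03, -5.82719028e+01,  2.93055797e+01,  6.99740231e+00,
        6.90367728e-03, -1.02625756e-04]), 'tool_pos': array([ 0.29928715, -0.60447215,  0.22564105]), 'orientation': array([ 1.79905129e+02, -9.10866994e-03, -1.53663003e+02]), 'force': array([0.22358342, 0.80159876, 0.18417397]), 'moment': array([ 0.00563226, -0.03576456, -0.01923125]), 'opening': 0.08735610254217446}
scene [[418.34330263   0.         275.41610424]
 [  0.         418.34330263 206.63983274]
 [  0.           0.           1.        ]] [[ 0.22148216  0.97508792  0.01221455]
 [ 0.67257779 -0.14367616 -0.72594509]
 [-0.70610536  0.16899912 -0.68764418]] [-0.14703837 -0.34050073  1.17028948]
top [[511.27297134   0.         277.9681274 ]
 [  0.         511.27297134 207.07487253]
 [  0.           0.           1.        ]] [[ 0.01011461 -0.99954379  0.02845873]
 [-0.98477679 -0.01489604 -0.17318423]
 [ 0.17352914 -0.0262738  -0.9844782 ]] [0.01292668 0.54109334 0.9148899 ]
```

View pics/scene0.png

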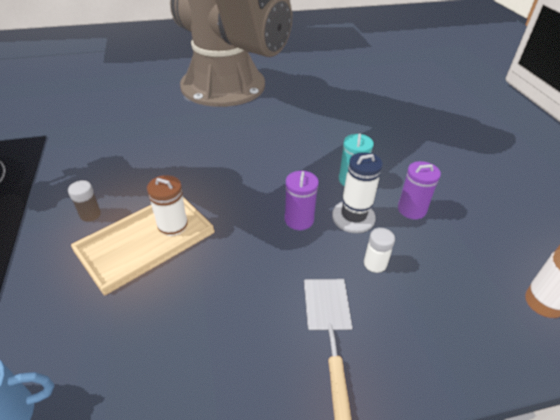

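View pics/top0.png

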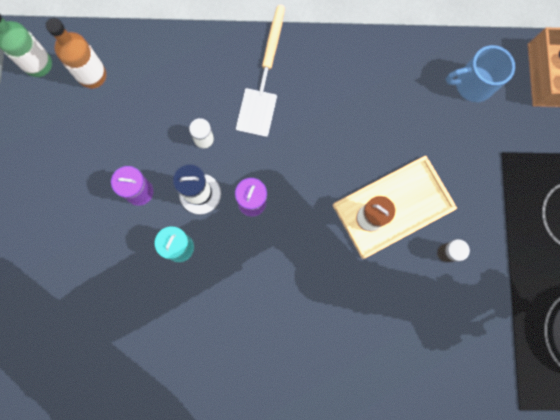

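The scene view shows the sugar canister at about (362,180) on the tower collar at (354,216), with purple and turquoise decoys and the salt shaker around it. The tray is at (145,240). In the top view the collar is near (200,195) and the tray near (395,207). I'll enlarge crops to read these more exactly.

Run:
```python
import cv2
a=cv2.imread("pics/top0.png"); 
cv2.imwrite("pics/top_c1.png",cv2.resize(a[110:270,100:290],None,fx=4,fy=3.75,interpolation=cv2.INTER_CUBIC) if 0 else cv2.resize(a[115:265,100:280],None,fx=4,fy=4,interpolation=cv2.INTER_CUBIC))
cv2.imwrite("pics/top_c2.png",cv2.resize(a[145:275,320:480],None,fx=4,fy=4,interpolation=cv2.INTER_CUBIC))
a=cv2.imread("pics/scene0.png")
cv2.imwrite("pics/sc_c1.png",cv2.resize(a[125:275,275:455],None,fx=4,fy=4,interpolation=cv2.INTER_CUBIC))
```

```text
(no output)
```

View pics/top_c1.png

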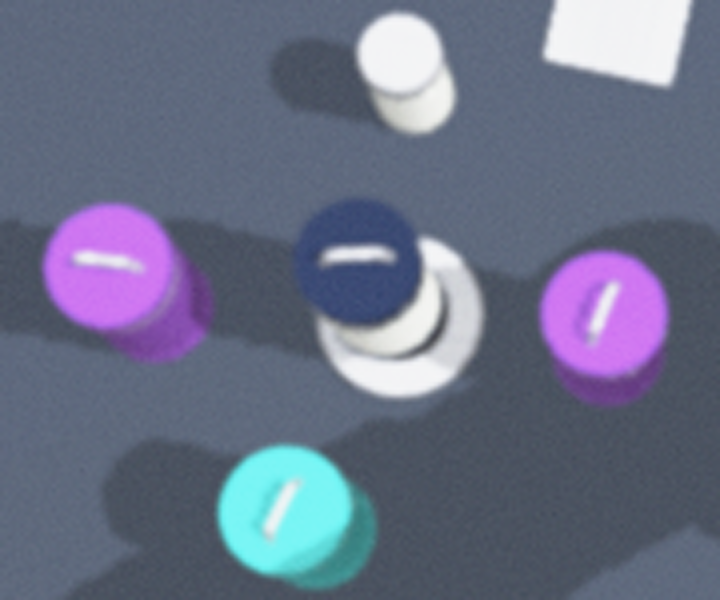

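View pics/top_c2.png

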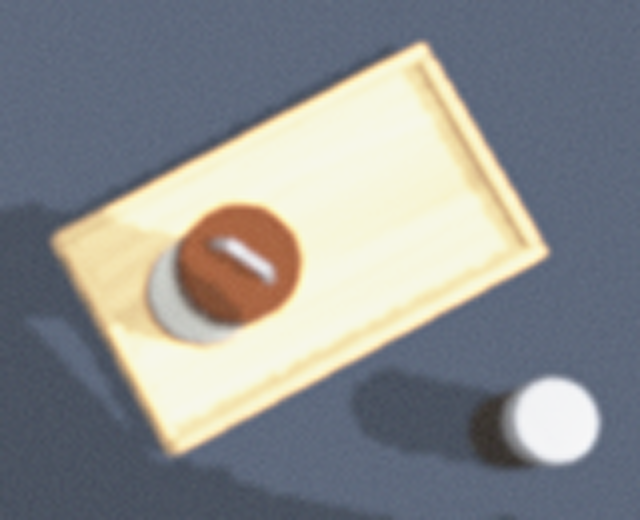

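View pics/sc_c1.png

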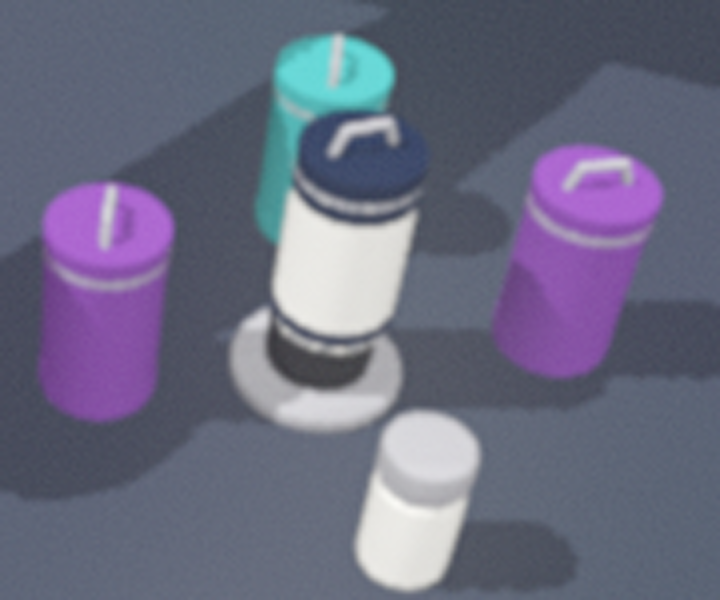

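```bash
cat > h.py <<'E'
import numpy as np, cv2
def ray(s,uv,z):
    K,R,t=s["camera_matrix"],s["R"],s["t"]
    c=-R.T@t; d=R.T@np.linalg.inv(K)@np.array([uv[0],uv[1],1.])
    return (c+d*(z-c[2])/d[2])
def proj(s,X):
    p=s["camera_matrix"]@(s["R"]@np.array(X)+s["t"]); return p[:2]/p[2]
E
python3 - <<'E'
from h import *
T=np.load("pics/top0.npz");S=np.load("pics/scene0.npz")
P={}
for n,uv,z in [("sugar",(189.5,180.75),.131),("collar",(200.1,193.75),.008),("purL",(127.5,181.75),.095),("purR",(251,193.75),.095),("turq",(171.2,242.75),.095),("salt",(200,128.25),.07),("c1",(425.75,155.5),.018),("c2",(457,208),.018),("c3",(363.75,258.25),.018),("c4",(333.25,204.5),.018),("coffee",(380,210.75),.101),("pepper",(459,250),.07)]:
    P[n]=ray(T,uv,z); print(n,P[n].round(4),"scene px",proj(S,P[n]).round(1), np.hypot(*P[n][:2]).round(3))
for n in ["purL","purR","turq","salt"]:
    d=(P[n]-P["collar"])[:2]; print(n,np.hypot(*d),np.degrees(np.arctan2(d[1],d[0])))
c=[P[f"c{i}"] for i in (1,2,3,4)]
print([np.linalg.norm(c[i]-c[(i+1)%4]).round(4) for i in range(4)])
m=sum(c)/4; far=(c[0]+c[1])/2; cofend=(c[2]+c[3])/2
y=(cofend-far);y/=np.linalg.norm(y);print("tray",m,"y axis deg",np.degrees(np.arctan2(y[1],y[0])),"goal",m-y*.05, "coffee in tray y",(P["coffee"]-m)@y)
E
```

```text
sugar [0.5698 0.1748 0.131 ] scene px [364.8 160.8] 0.596
collar [0.572  0.1716 0.008 ] scene px [353.3 213.9] 0.597
purL [0.5743 0.2904 0.095 ] scene px [423.2 170.4] 0.644
purR [0.5559 0.0696 0.095 ] scene px [301.5 180.3] 0.56
turq [0.4661 0.2077 0.095 ] scene px [357.9 141.7] 0.51
salt [0.685  0.1684 0.07  ] scene px [381.9 235. ] 0.705
c1 [ 0.6547 -0.2743  0.018 ] scene px [101.9 288. ] 0.71
c2 [ 0.5495 -0.3318  0.018 ] scene px [ 71.1 243.9] 0.642
c3 [ 0.449  -0.1463  0.018 ] scene px [178. 191.] 0.472
c4 [ 0.5527 -0.0886  0.018 ] scene px [213.8 223.8] 0.56
coffee [ 0.5275 -0.1608  0.101 ] scene px [164.6 185.2] 0.551
pepper [ 0.4622 -0.3114  0.07  ] scene px [ 79.8 186.5] 0.557
purL 0.11881874683554734 88.8744445115879
purR 0.10323793821358662 -98.93072357797121
turq 0.11189199773313944 161.16458547832613
salt 0.11303827148096925 -1.6239165733164798
[np.float64(0.1199), np.float64(0.2109), np.float64(0.1187), np.float64(0.2118)]
tray [ 0.55148009 -0.21025988  0.018     ] y axis deg 118.61580748945259 goal [ 0.5754268  -0.25415242  0.018     ] coffee in tray y 0.05492930825164994
```

move_arm(
  commands=[
    [8.7,-3.7,3.6,-0.3,0,0,-0.1],
    [8.7,-7.4,7.2,-0.6,0,0,-0.2],
    [8.7,-11.1,10.8,-0.9,0,0,-0.3],
    [8.7,-14.8,14.4,-1.2,0,0,-0.4],
    [8.7,-18.5,18,-1.5,0,0,-0.5],
    [8.7,-22.2,21.6,-1.8,0,0,-0.6],
    [8.7,-25.9,25.2,-2.1,0,0,-0.7],
    [8.7,-29.6,28.8,-2.4,0,0,-0.8],
  ],
)

```text
clock: 1.1
tool_pos: [0.4371, -0.2138, 0.2506]
orientation: [180.0, 0.0, -107.6]
force: [0.8, 0.4, -0.2]
opening: 0.0871
```

```bash
cat >> h.py <<'E'
from scipy.spatial.transform import Rotation as Ro
def delta(o,pos,yaw):
    R=Ro.from_euler("xyz",o["orientation"],degrees=True)
    G=Ro.from_euler("xyz",[180,0,yaw],degrees=True)
    print("tcp",o["tool_pos"].round(4),o["orientation"].round(2),"t",round(o["clock"],2),"open",round(o["opening"],4),"F",o["force"].round(1))
    print("shift cm",(R.inv().apply(np.array(pos)-o["tool_pos"])*100).round(2),"rot",(R.inv()*G).as_rotvec().round(4))
E
python3 - <<'E'
from h import *
from plant import sensors
delta(sensors.get_obs(),[.571,.174,.25],-61)
S=np.load("pics/scene0.npz");print(ray(S,(365.6,163.8),.131),ray(S,(354,215.6),.008))
E
```

```text
tcp [ 0.4371 -0.2138  0.2506] [ 1.8000e+02  1.0000e-02 -1.0764e+02] t 1.1 open 0.0871 F [ 0.8  0.4 -0.2]
shift cm [-41.01  -1.01   0.06] rot [-0.000e+00  1.000e-04 -8.139e-01]
[0.57781111 0.17298657 0.131     ] [0.57653672 0.17128164 0.008     ]
```

move_arm(
  commands=[
    [8.7,-5.9,-0.15,0,0,0,-0.12],
    [8.7,-11.8,-0.3,0,0,0,-0.24],
    [8.7,-17.7,-0.45,0,0,0,-0.36],
    [8.7,-23.6,-0.6,0,0,0,-0.48],
    [8.7,-29.5,-0.75,0,0,0,-0.6],
    [8.7,-35.3,-0.9,0,0,0,-0.72],
    [8.7,-41.0,-1.0,0,0,0,-0.81],
    [8.7,-41.0,-1.0,0,0,0,-0.81],
  ],
)

```text
clock: 2.1
tool_pos: [0.5724, 0.1751, 0.2491]
orientation: [179.9, 0.0, -61.2]
force: [-0.7, -0.4, -0.5]
opening: 0.0872
```

Run:
```python
from h import *
from plant import sensors,cams
delta(sensors.get_obs(),[.573,.174,.086],-61)
s=cams.snapshot("wrist");np.savez("pics/w1.npz",**s)
cv2.imwrite("pics/w1.png",s["frame"][:,:,::-1]);print(proj(s,[.573,.174,.131]),proj(s,[.573,.174,.008]))
```

```text
tcp [0.5724 0.1751 0.2491] [179.9    0.   -61.17] t 2.1 open 0.0872 F [-0.7 -0.4 -0.5]
shift cm [ 0.12 -0.03 16.31] rot [ 0.0018  0.     -0.0029]
[281.07476019 207.04998419] [280.64378085 182.97259507]
```

View pics/w1.png

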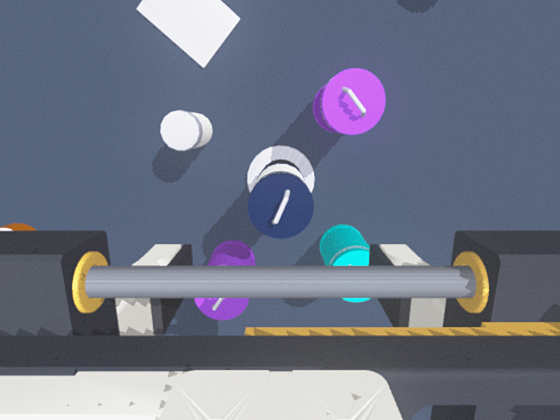

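Run:
```python
from h import *
from plant import sensors
s=np.load("pics/w1.npz"); a=ray(s,(280.5,205),.131);print(a,ray(s,(281,180.5),.008))
delta(sensors.get_obs(),[.5735,.173,.088],-61)
cv2.imwrite("pics/w1c.png",cv2.resize(s["frame"][130:260,200:360,::-1],None,fx=4,fy=4))
```

```text
[0.57425953 0.17270095 0.131     ] [0.57404986 0.17122455 0.008     ]
tcp [0.5718 0.1733 0.2493] [179.88  -0.   -61.29] t 2.15 open 0.0872 F [-0.1 -1.  -0.6]
shift cm [ 0.11 -0.17 16.13] rot [ 0.0022 -0.     -0.0051]
```

View pics/w1c.png

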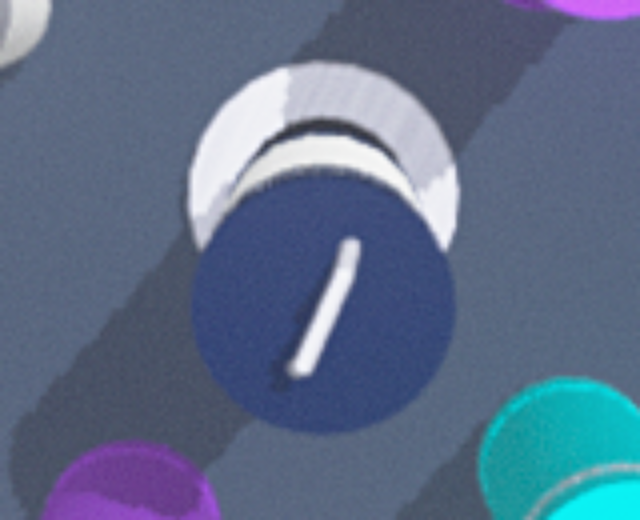

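The wrist view shows the navy lid centred at about (281,205) and the collar at about (281,179). All the views agree on a sugar position near (0.574, 0.173). Next I descend and grip.

move_arm(
  commands=[
    [8.7,0.1,-0.1,3.5,0,0,0],
    [8.7,0.1,-0.1,7.0,0,0,0],
    [8.7,0.1,-0.1,10.5,0,0,0],
    [8.7,0.1,-0.1,13,0,0,0],
    [8.7,0.1,-0.1,14.8,0,0,0],
    [8.7,0.1,-0.1,15.8,0,0,0],
    [8.7,0.1,-0.1,16.1,0,0,0],
    [8.7,0.1,-0.1,16.1,0,0,0],
  ],
)

```text
clock: 3.15
tool_pos: [0.5736, 0.1713, 0.0901]
orientation: [-180.0, -0.0, -61.4]
force: [1.2, -0.1, 0.2]
opening: 0.0868
```

Run:
```python
from h import *
from plant import sensors,cams
delta(sensors.get_obs(),[.574,.1727,.088],-61)
s=cams.snapshot("wrist");np.savez("pics/w2.npz",**s)
cv2.imwrite("pics/w2.png",s["frame"][:,:,::-1]);print(proj(s,[.574,.173,.131]))
```

```text
tcp [0.5736 0.1713 0.0901] [-179.96   -0.    -61.42] t 3.15 open 0.0868 F [ 1.2 -0.1  0.2]
shift cm [-0.1  -0.1   0.21] rot [-0.0007 -0.0001 -0.0074]
[279.37011136 309.87836925]
```

View pics/w2.png

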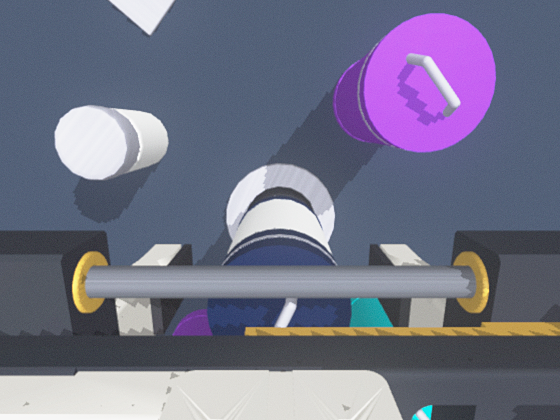

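The lid is centred between the fingers: its axis is at about column 280 and the finger inner faces are at 192 and 370. Now closing.

move_arm(
  commands=[
    [6.5,0,0,0,0,0,0],
    [5.8,0,0,0,0,0,0],
    [5.2,0,0,0,0,0,0],
    [4.5,0,0,0,0,0,0],
    [4.5,0,0,0,0,0,0],
    [4.5,0,0,-0.3,0,0,0],
    [4.5,0,0,-0.8,0,0,0],
    [4.5,0,0,-1.5,0,0,0],
  ],
)

```text
clock: 4.2
tool_pos: [0.5731, 0.1713, 0.1048]
orientation: [180.0, -0.0, -61.4]
force: [-1.0, -0.4, -2.5]
opening: 0.0536
```

Run:
```python
from h import *
from plant import sensors,cams
delta(sensors.get_obs(),[.5754,-.2542,.2],-61)
s=cams.snapshot("scene");cv2.imwrite("pics/s1.png",cv2.resize(s["frame"][100:275,265:465,::-1],None,fx=3,fy=3))
```

```text
tcp [0.5731 0.1713 0.1048] [179.97  -0.   -61.41] t 4.2 open 0.0536 F [-1.  -0.4 -2.5]
shift cm [37.47 20.17 -9.51] rot [ 0.0006 -0.     -0.0072]
```

View pics/s1.png

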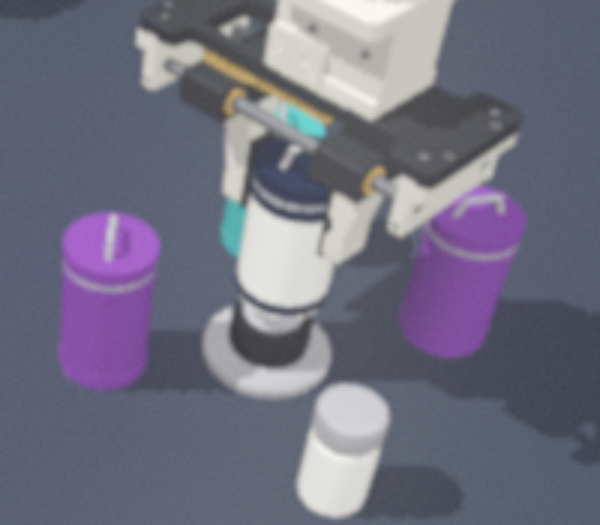

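The canister has lifted: the opening is 53.6 mm, the load is about 2.5 N, and it hangs upright. Next I raise it and carry it to the tray.

move_arm(
  commands=[
    [4.5,0,0,-3,0,0,0],
    [4.5,0,0,-7,0,0,0],
    [4.5,0,0,-10,0,0,0],
    [4.5,2,1.1,-10.5,0,0,0],
    [4.5,5.5,3,-10.5,0,0,0],
    [4.5,9.5,5.1,-10.5,0,0,0],
    [4.5,14,7.5,-10.5,0,0,0],
    [4.5,18.5,10,-10.5,0,0,0],
  ],
)

```text
clock: 5.25
tool_pos: [0.573, -0.0411, 0.2088]
orientation: [179.9, 0.0, -61.4]
force: [-0.0, -1.4, -2.0]
opening: 0.0535
```

move_arm(
  commands=[
    [4.5,4.5,2.4,0,0,0,0],
    [4.5,9,4.8,0,0,0,0],
    [4.5,13,7,0,0,0,0],
    [4.5,16.4,8.8,0,0,0,0],
    [4.5,18.2,9.8,0,0,0,0],
    [4.5,19,10.2,0,0,0,0],
    [4.5,19,10.2,0,0,0,0],
    [4.5,19,10.2,0,0,0,0],
  ],
)

```text
clock: 6.25
tool_pos: [0.5755, -0.2536, 0.2096]
orientation: [-180.0, 0.0, -61.4]
force: [0.3, 0.3, -2.7]
opening: 0.0539
```

Run:
```python
from h import *
from plant import sensors,cams
delta(sensors.get_obs(),[.5754,-.2542,.066],-61.4)
s=cams.snapshot("wrist");np.savez("pics/w3.npz",**s)
cv2.imwrite("pics/w3.png",s["frame"][:,:,::-1])
s=cams.snapshot("scene");cv2.imwrite("pics/s2.png",cv2.resize(s["frame"][100:300,20:270,::-1],None,fx=3,fy=3))
```

```text
tcp [ 0.5755 -0.2536  0.2096] [-1.7999e+02  1.0000e-02 -6.1360e+01] t 6.25 open 0.0539 F [ 0.3  0.3 -2.7]
shift cm [ 0.05  0.04 14.36] rot [-0.0001  0.0002  0.0007]
```

View pics/w3.png

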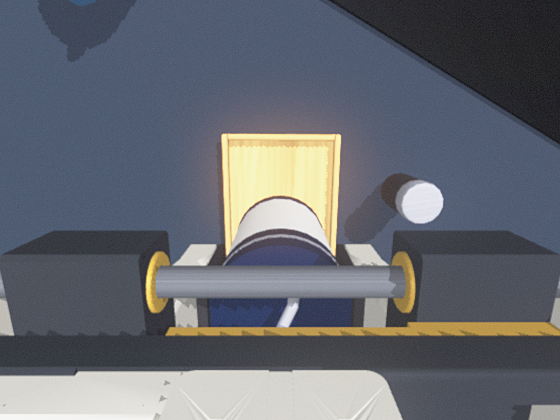

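View pics/s2.png

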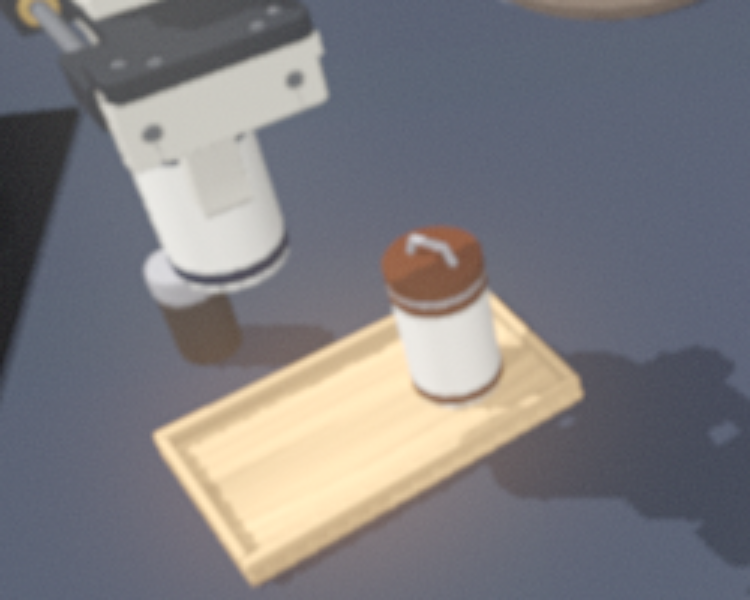

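The wrist view shows the tray's far edge running from (222,135) to (340,135), centred under the canister and square to the jaws. The pepper shaker at (419,202) is clear. Now lowering.

Run:
```python
from h import *
s=np.load("pics/w3.npz");a=ray(s,(222,135),.018);b=ray(s,(340,135),.018);print(a,b,np.linalg.norm(a-b));m=(a+b)/2
y=np.array([np.cos(np.radians(118.6)),np.sin(np.radians(118.6)),0]);print("free spot",m+.055*y)
```

```text
[ 0.65492186 -0.27587157  0.018     ] [ 0.55156757 -0.33229118  0.018     ] 0.11775093098777652
free spot [ 0.57691666 -0.25579231  0.018     ]
```

move_arm(
  commands=[
    [4.5,0,0,3,0,0,0],
    [4.5,0,0,6.5,0,0,0],
    [4.5,0,0,9.5,0,0,0],
    [4.5,0,0,11.8,0,0,0],
    [4.5,0,0,13.2,0,0,0],
    [4.5,0,0,14,0,0,0],
    [4.5,0,0,14.3,0,0,0],
    [4.5,0,0,14.3,0,0,0],
  ],
)

```text
clock: 7.35
tool_pos: [0.5758, -0.2546, 0.0671]
orientation: [-180.0, -0.0, -61.4]
force: [0.1, -0.5, -1.0]
opening: 0.0536
```

Run:
```python
from h import *
from plant import sensors,cams
delta(sensors.get_obs(),[.5754,-.2542,.06],-61.4)
s=cams.snapshot("scene");cv2.imwrite("pics/s3.png",cv2.resize(s["frame"][150:300,40:240,::-1],None,fx=4,fy=4))
```

```text
tcp [ 0.5758 -0.2546  0.0671] [-1.7997e+02 -3.0000e-02 -6.1400e+01] t 7.35 open 0.0536 F [ 0.1 -0.5 -1. ]
shift cm [-0.05  0.02  0.71] rot [-0.0006 -0.0006 -0.    ]
```

View pics/s3.png

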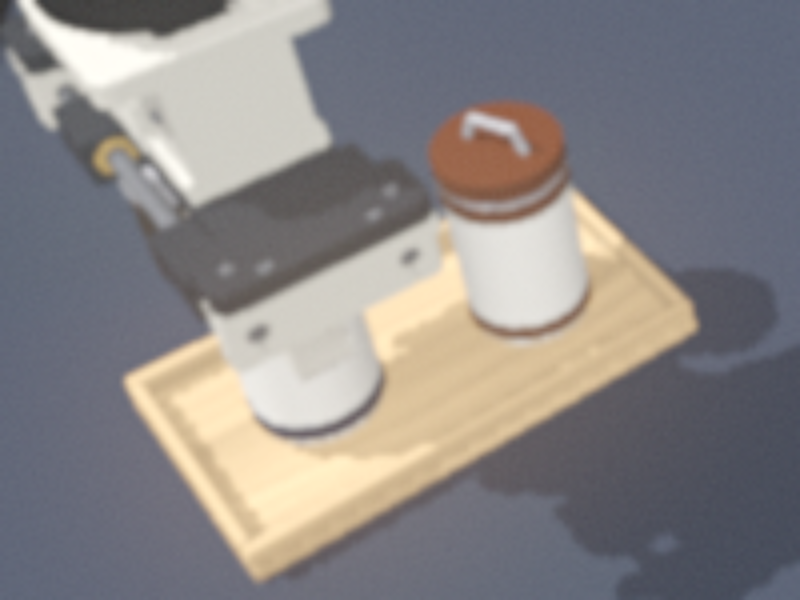

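The canister hovers about 7 mm above the free end of the tray. I lower it in 1 mm steps.

move_arm(
  commands=[
    [4.5,0,0,0.1,0,0,0],
    [4.5,0,0,0.2,0,0,0],
    [4.5,0,0,0.3,0,0,0],
    [4.5,0,0,0.4,0,0,0],
    [4.5,0,0,0.5,0,0,0],
    [4.5,0,0,0.55,0,0,0],
    [4.5,0,0,0.6,0,0,0],
    [4.5,0,0,0.6,0,0,0],
  ],
)

```text
clock: 8.4
tool_pos: [0.5754, -0.2545, 0.0605]
orientation: [180.0, 0.0, -61.4]
force: [-0.6, 0.3, -2.9]
opening: 0.0537
```

Run:
```python
from h import *
from plant import sensors,cams
delta(sensors.get_obs(),[.5754,-.2542,.06],-61.4)
```

```text
tcp [ 0.5754 -0.2545  0.0605] [179.99   0.   -61.41] t 8.4 open 0.0537 F [-0.6  0.3 -2.9]
shift cm [-0.03 -0.02  0.05] rot [ 0.0001  0.0001 -0.0002]
```

Still hanging (2.9 N), so a few more half-millimetre steps.

move_arm(
  commands=[
    [4.5,0,0,0.03,0,0,0],
    [4.5,0,0,0.06,0,0,0],
    [4.5,0,0,0.09,0,0,0],
    [4.5,0,0,0.12,0,0,0],
    [4.5,0,0,0.15,0,0,0],
    [4.5,0,0,0.15,0,0,0],
    [4.5,0,0,0.15,0,0,0],
    [4.5,0,0,0.15,0,0,0],
  ],
)

```text
clock: 9.4
tool_pos: [0.5755, -0.2546, 0.0596]
orientation: [-180.0, -0.0, -61.4]
force: [-1.8, 1.5, 5.9]
opening: 0.0537
```

Contact: the vertical force went to +5.9 N. Releasing.

move_arm(
  commands=[
    [5.4,0,0,-0.05,0,0,0],
    [5.6,0,0,-0.05,0,0,0],
    [6,0,0,-0.05,0,0,0],
    [7,0,0,-0.05,0,0,0],
    [8,0,0,-0.05,0,0,0],
    [8.7,0,0,-0.05,0,0,0],
    [8.7,0,0,-0.05,0,0,0],
    [8.7,0,0,-0.05,0,0,0],
  ],
)

```text
clock: 10.4
tool_pos: [0.5754, -0.2545, 0.0596]
orientation: [-180.0, 0.0, -61.4]
force: [-0.1, 0.0, 0.1]
opening: 0.0867
```

move_arm(
  commands=[
    [8.7,0,0,-1,0,0,0],
    [8.7,0,0,-3,0,0,0],
    [8.7,0,0,-6,0,0,0],
    [8.7,0,0,-9.5,0,0,0],
    [8.7,0,0,-12,0,0,0],
    [8.7,0,0,-13.5,0,0,0],
    [8.7,0,0,-14,0,0,0],
    [8.7,0,0,-14,0,0,0],
  ],
)

```text
clock: 11.4
tool_pos: [0.5751, -0.2544, 0.1991]
orientation: [180.0, 0.0, -61.4]
force: [0.5, 0.7, 0.6]
opening: 0.0871
```

Run:
```python
from h import *
from plant import sensors,cams
delta(sensors.get_obs(),[.574,.171,.2],-60)
s=cams.snapshot("scene");cv2.imwrite("pics/s4.png",cv2.resize(s["frame"][125:300,30:240,::-1],None,fx=3,fy=3))
np.savez("pics/s4.npz",**s)
cv2.imwrite("pics/s4b.png",cv2.resize(s["frame"][125:275,275:455,::-1],None,fx=4,fy=4))
s=cams.snapshot("top");np.savez("pics/top4.npz",**s)
cv2.imwrite("pics/top4.png",cv2.resize(s["frame"][115:265,110:290,::-1],None,fx=4,fy=4))
```

```text
tcp [ 0.5751 -0.2544  0.1991] [ 1.7998e+02  3.0000e-02 -6.1420e+01] t 11.4 open 0.0871 F [0.5 0.7 0.6]
shift cm [-37.41 -20.25  -0.08] rot [ 0.0004  0.0005 -0.0247]
```

View pics/s4.png

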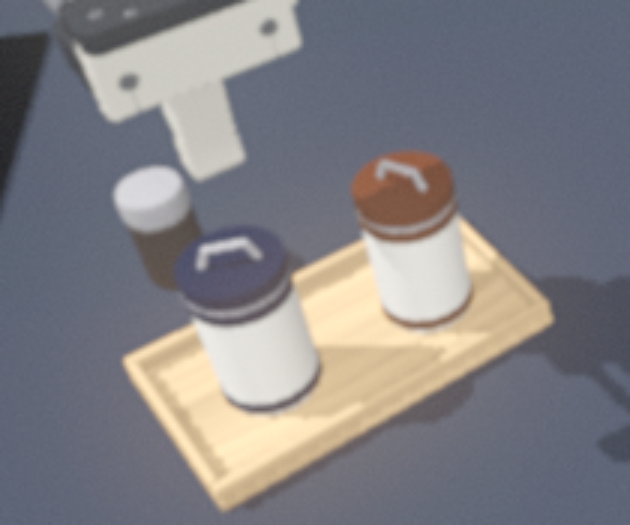

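View pics/top4.png

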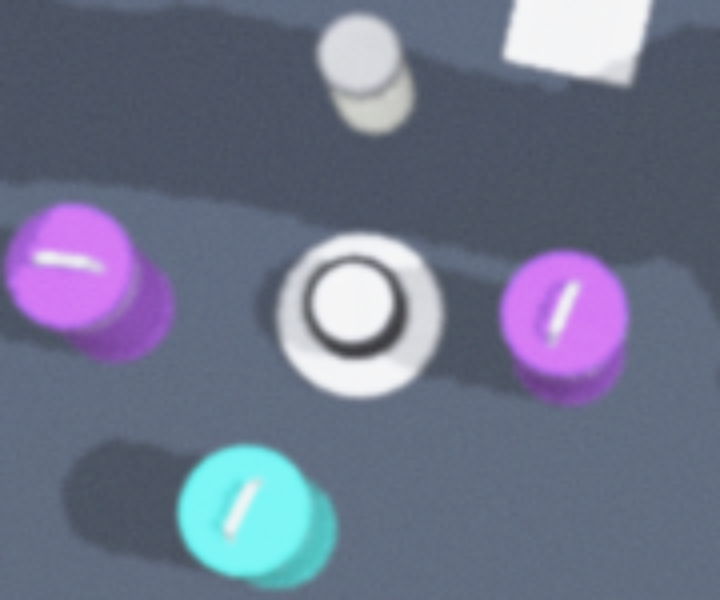

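View pics/s4b.png

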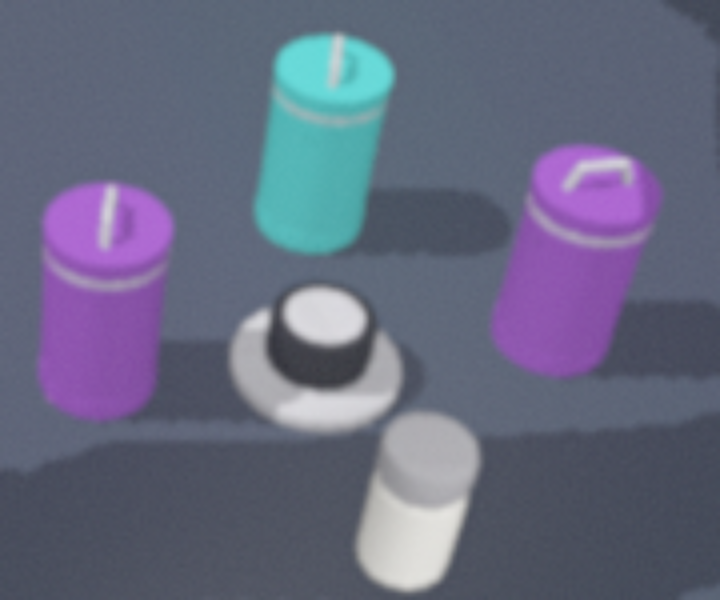

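The sugar stands upright and released in the tray, and the tower is closed. Its cap is at top pixel (198.6,191.4) and scene pixel (356,204).

Run:
```python
from h import *
print(ray(np.load("pics/top4.npz"),(198.6,191.4),.036),ray(np.load("pics/s4.npz"),(356,204),.036))
```

```text
[0.57086369 0.17100611 0.036     ] [0.57458688 0.17171341 0.036     ]
```

move_arm(
  commands=[
    [8.7,-4.5,-2.4,0,0,0,0],
    [8.7,-9.5,-5.1,0,0,0,0],
    [8.7,-14.5,-7.8,0,0,0,0],
    [8.7,-19.5,-10.5,0,0,0,0],
    [8.7,-24.5,-13.2,0,0,0,0],
    [8.7,-29.5,-16,0,0,0,-0.01],
    [8.7,-34,-18.4,0,0,0,-0.02],
    [8.7,-37.4,-20.2,0,0,0,-0.025],
  ],
)

```text
clock: 12.5
tool_pos: [0.5732, 0.1726, 0.1985]
orientation: [179.9, -0.0, -59.9]
force: [0.1, 0.5, -0.3]
opening: 0.0869
```

Run:
```python
from h import *
from plant import sensors,cams
s=cams.snapshot("wrist");s=cams.snapshot("wrist");s=cams.snapshot("wrist");np.savez("pics/w5.npz",**s)
delta(sensors.get_obs(),[.574,.171,.011],-60)
cv2.imwrite("pics/w5.png",s["frame"][:,:,::-1]);print(proj(s,[.574,.171,.036]))
```

```text
tcp [0.5732 0.1722 0.1982] [179.89   0.   -59.82] t 12.65 open 0.0872 F [-0.6 -0.7  0.3]
shift cm [ 0.14 -0.04 18.72] rot [ 0.002  -0.      0.0031]
[281.8498956  194.83760245]
```

View pics/w5.png

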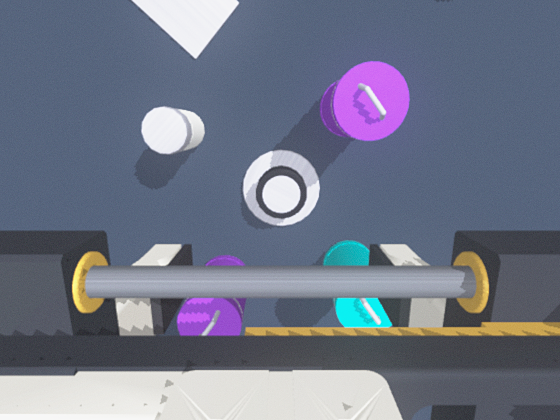

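Run:
```python
from h import *
from plant import sensors
s=np.load("pics/w5.npz")
cv2.imwrite("pics/w5c.png",cv2.resize(s["frame"][140:240,220:340,::-1],None,fx=5,fy=5))
for v in [(281.5,192),(281.5,193)]: print(ray(s,v,.036))
delta(sensors.get_obs(),ray(s,(281.5,192),.036)*[1,1,0]+[0,0,.013],-60)
```

```text
[0.57567513 0.16879122 0.036     ]
[0.57518713 0.16962766 0.036     ]
tcp [0.5732 0.1722 0.1982] [179.89   0.   -59.82] t 12.65 open 0.0872 F [-0.6 -0.7  0.3]
shift cm [ 0.42 -0.08 18.52] rot [ 0.002  -0.      0.0031]
```

View pics/w5c.png

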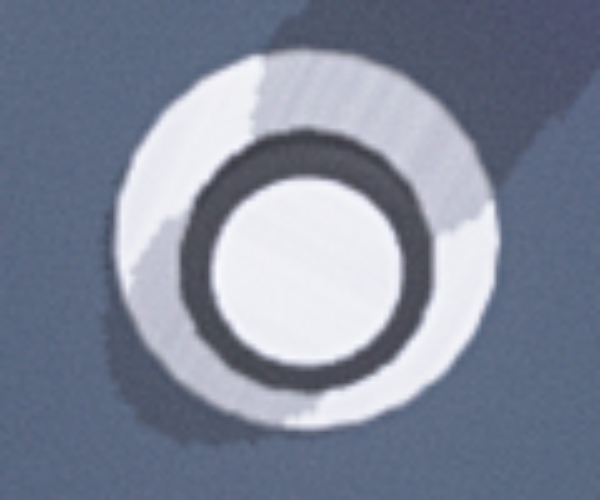

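The white top disc is centred at crop (307,271), which is image (281.4,194.2). That puts the cap at (0.574, 0.171), matching the other cameras.

move_arm(
  commands=[
    [8.7,0.1,0,4,0,0,0],
    [8.7,0.1,0,8,0,0,0],
    [8.7,0.1,0,11,0,0,0],
    [8.7,0.1,0,14,0,0,0],
    [8.7,0.1,0,16.5,0,0,0],
    [8.7,0.1,0,17.8,0,0,0],
    [8.7,0.1,0,18.4,0,0,0],
    [8.7,0.1,0,18.4,0,0,0],
  ],
)

```text
clock: 13.65
tool_pos: [0.5745, 0.1695, 0.0157]
orientation: [-180.0, -0.0, -60.0]
force: [-0.1, 0.5, -0.0]
opening: 0.0868
```

Run:
```python
from h import *
from plant import sensors,cams
s=cams.snapshot("scene");cv2.imwrite("pics/s6.png",cv2.resize(s["frame"][100:275,265:465,::-1],None,fx=3,fy=3))
delta(sensors.get_obs(),[.574,.171,.013],-60)
```

```text
tcp [0.5747 0.1698 0.0162] [-179.95   -0.    -59.98] t 13.7 open 0.0869 F [0.  0.4 0.2]
shift cm [-0.14  0.    0.32] rot [-0.0009 -0.0001  0.0004]
```

View pics/s6.png

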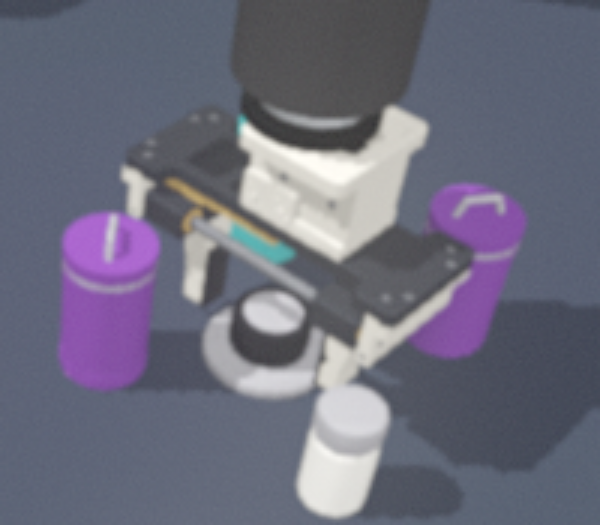

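The fingers straddle the cap at (270,325) and nothing has been touched. I lower 3 mm, close, and start the pull.

move_arm(
  commands=[
    [8.7,-0.1,0,0.15,0,0,0],
    [7,-0.1,0,0.3,0,0,0],
    [5.5,-0.1,0,0.3,0,0,0],
    [4.2,-0.1,0,0.3,0,0,0],
    [4.2,-0.1,0,0.3,0,0,0],
    [4.2,-0.1,0,0.3,0,0,0],
    [4.2,-0.1,0,0.3,0,0,0],
    [4.2,-0.1,0,0.3,0,0,0],
  ],
)

```text
clock: 14.7
tool_pos: [0.5741, 0.1708, 0.0126]
orientation: [-180.0, -0.0, -60.0]
force: [2.6, 0.7, -0.4]
opening: 0.0492
```

move_arm(
  commands=[
    [4.2,0,0,-0.3,0,0,0],
    [4.2,0,0,-0.8,0,0,0],
    [4.2,0,0,-1.4,0,0,0],
    [4.2,0,0,-2.0,0,0,0],
    [4.2,0,0,-2.6,0,0,0],
    [4.2,0,0,-3.2,0,0,0],
    [4.2,0,0,-3.8,0,0,0],
    [4.2,0,0,-4.0,0,0,0],
  ],
)

```text
clock: 15.7
tool_pos: [0.5741, 0.1708, 0.0522]
orientation: [-180.0, 0.0, -60.0]
force: [5.5, 1.5, -10.3]
opening: 0.0496
```

Run:
```python
from h import *
from plant import sensors,cams
s=cams.snapshot("scene");cv2.imwrite("pics/s7.png",cv2.resize(s["frame"][100:275,265:465,::-1],None,fx=3,fy=3))
delta(sensors.get_obs(),[.574,.171,.145],-60)
```

```text
tcp [0.5741 0.1708 0.0524] [-1.7996e+02  1.0000e-02 -5.9980e+01] t 15.75 open 0.0495 F [ 5.   1.8 -4.5]
shift cm [-0.03 -0.01 -9.26] rot [-0.0006  0.0001  0.0003]
```

View pics/s7.png

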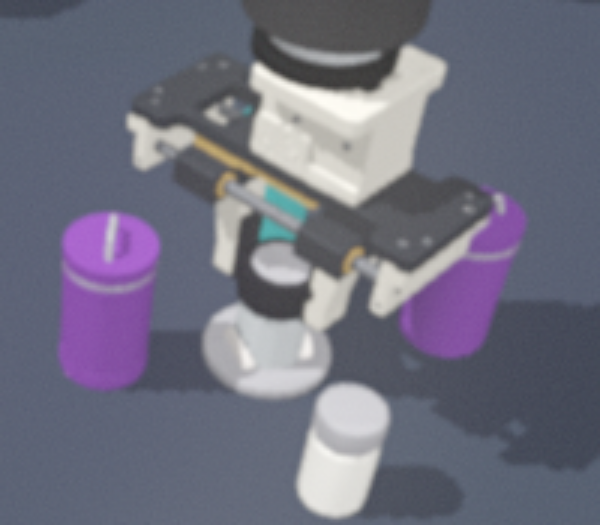

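The tower has come up with the cap, and the column is visible at (275,340). I continue to about 134 mm.

move_arm(
  commands=[
    [4.2,0,0,-0.8,0,0,0],
    [4.2,0,0,-2.0,0,0,0],
    [4.2,0,0,-3.3,0,0,0],
    [4.2,0,0,-4.6,0,0,0],
    [4.2,0,0,-5.9,0,0,0],
    [4.2,0,0,-7.0,0,0,0],
    [4.2,0,0,-8.0,0,0,0],
    [4.2,0,0,-8.6,0,0,0],
  ],
)

```text
clock: 16.75
tool_pos: [0.5741, 0.1708, 0.1381]
orientation: [-180.0, 0.0, -60.0]
force: [7.6, 1.9, -9.1]
opening: 0.0495
```

move_arm(
  commands=[
    [4.2,0,0,-0.2,0,0,0],
    [4.2,0,0,-0.4,0,0,0],
    [4.2,0,0,-0.6,0,0,0],
    [4.2,0,0,-0.8,0,0,0],
    [4.2,0,0,-0.8,0,0,0],
    [4.2,0,0,-0.8,0,0,0],
    [4.2,0,0,-0.8,0,0,0],
    [4.2,0,0,-0.8,0,0,0],
  ],
)

```text
clock: 17.75
tool_pos: [0.5741, 0.1708, 0.1461]
orientation: [-180.0, 0.0, -60.0]
force: [6.1, 1.6, -5.0]
opening: 0.0493
```

Run:
```python
from h import *
from plant import sensors,cams
s=cams.snapshot("scene");cv2.imwrite("pics/s8.png",cv2.resize(s["frame"][90:265,265:465,::-1],None,fx=3,fy=3))
delta(sensors.get_obs(),[.574,.171,.147],-60)
```

```text
tcp [0.5741 0.1708 0.1462] [-1.7997e+02  1.0000e-02 -5.9980e+01] t 17.8 open 0.0496 F [ 5.   1.3 -5.4]
shift cm [-0.02 -0.   -0.08] rot [-0.0006  0.0001  0.0003]
```

View pics/s8.png

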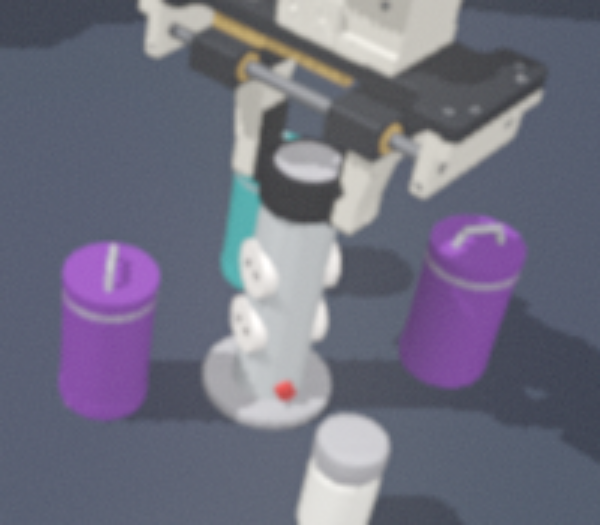

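The red button is visible at (285,391), just above the collar. Before letting go I lower slightly to check that the lock carries the tower.

move_arm(
  commands=[
    [4.2,0,0,0.1,0,0,0],
    [4.2,0,0,0.2,0,0,0],
    [4.2,0,0,0.3,0,0,0],
    [4.2,0,0,0.36,0,0,0],
    [4.2,0,0,0.38,0,0,0],
    [4.2,0,0,0.4,0,0,0],
    [4.2,0,0,0.4,0,0,0],
    [4.2,0,0,0.4,0,0,0],
  ],
)

```text
clock: 18.8
tool_pos: [0.5741, 0.1708, 0.1426]
orientation: [-180.0, 0.0, -60.0]
force: [5.3, 1.5, -3.3]
opening: 0.0493
```

move_arm(
  commands=[
    [4.2,0,0,0.02,0,0,0],
    [4.2,0,0,0.04,0,0,0],
    [4.2,0,0,0.06,0,0,0],
    [4.2,0,0,0.08,0,0,0],
    [4.2,0,0,0.1,0,0,0],
    [4.2,0,0,0.1,0,0,0],
    [4.2,0,0,0.1,0,0,0],
    [4.2,0,0,0.1,0,0,0],
  ],
)

```text
clock: 19.8
tool_pos: [0.5741, 0.1708, 0.1423]
orientation: [-179.9, -0.0, -60.0]
force: [1.9, 2.7, 5.9]
opening: 0.0493
```

The force turned upward (+5.9 N), so the button is resting on the collar. Releasing and retreating.

move_arm(
  commands=[
    [5.2,0,0,0,0,0,0],
    [6,0,0,0,0,0,0],
    [7.5,0,0,0,0,0,0],
    [8.7,0,0,0,0,0,0],
    [8.7,0,0,0,0,0,0],
    [8.7,0,0,0,0,0,0],
    [8.7,0,0,0,0,0,0],
    [8.7,0,0,-0.3,0,0,0],
  ],
)

```text
clock: 20.8
tool_pos: [0.5736, 0.1705, 0.1445]
orientation: [180.0, 0.0, -60.0]
force: [0.3, -0.1, 0.1]
opening: 0.0872
```

move_arm(
  commands=[
    [8.7,0,0,-1,0,0,0],
    [8.7,0,0,-3,0,0,0],
    [8.7,0,0,-5,0,0,0],
    [8.7,0,0,-7,0,0,0],
    [8.7,0,0,-9,0,0,0],
    [8.7,0,0,-10,0,0,0],
    [8.7,0,0,-10,0,0,0],
    [8.7,0,0,-10,0,0,0],
  ],
)

```text
clock: 21.8
tool_pos: [0.5734, 0.1704, 0.2438]
orientation: [179.9, 0.0, -60.0]
force: [0.0, -0.4, 0.3]
opening: 0.0873
```

Run:
```python
from h import *
from plant import sensors,cams
s=cams.snapshot("scene");cv2.imwrite("pics/s9.png",s["frame"][:,:,::-1]);print(proj(s,[.574,.171,.166]))
cv2.imwrite("pics/s9c.png",cv2.resize(s["frame"][115:265,275:455,::-1],None,fx=4,fy=4))
delta(sensors.get_obs(),[.574,.171,.147],-60)
```

```text
[367.03210945 145.39228094]
tcp [0.5734 0.1704 0.2437] [ 1.7992e+02  1.0000e-02 -5.9980e+01] t 21.85 open 0.0869 F [-0.1 -0.3  0.8]
shift cm [-0.02 -0.1   9.67] rot [0.0014 0.0001 0.0003]
```

View pics/s9.png

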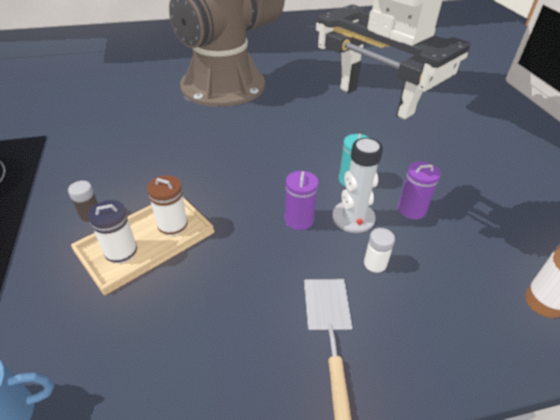

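View pics/s9c.png

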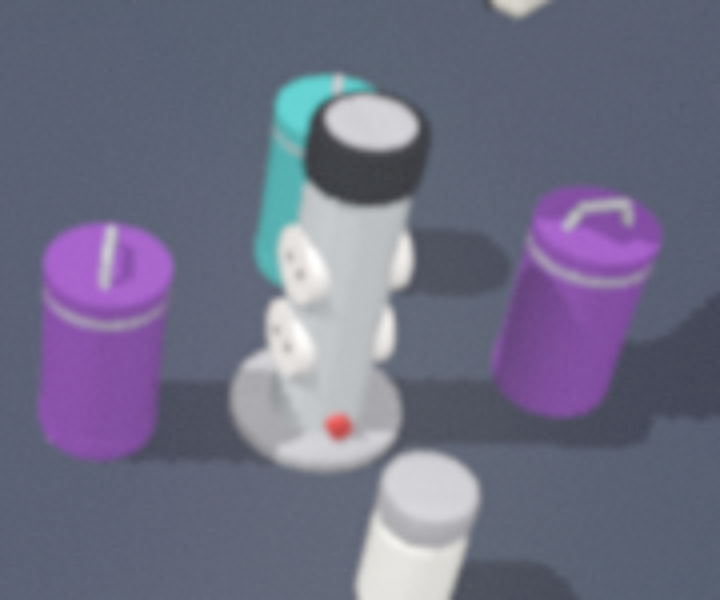

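The tower stands free. Its cap top is at (367.8,145.5), against (367.0,145.4) predicted for 130 mm up, and the red button is out at (360,221). The sugar, coffee and shakers are all upright in place. Handing in.

Run:
```python
from plant import job
print(job.close_job())
```

```text
the job is handed in; nothing more can be done
None
```

I set the sugar canister upright in the free end of the tray and let go of it. Then I pulled the tower up about 134 mm by its cap, checked that the lock was carrying it, released it and backed off. I handed the job in at about 22 s.

- **Tower:** it stands by itself. The cap top is within 1 px of where 130 mm up would put it, and the red button is visible just above the collar. The upward force when I lowered the cap (+5.9 N) showed the lock was holding. I did not measure how far the button sticks out.
- **Sugar, coffee and shakers:** the last scene picture shows the sugar and coffee upright in the tray, and the salt and pepper shakers apparently unmoved.
- **Gripper:** it is clear of everything, with about zero force.
- **Disagreements:** the top and scene cameras differed by up to about 8 mm in x when I located the sugar canister. I settled that with the wrist camera. While I held the cap there was a side force of 5–8 N, from a small misalignment.

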